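# Stack the drained tumblers loosely on the one on the counter

## Robot

A 6-joint arm with a two-finger parallel gripper is mounted at the origin on a cart in front of the work surface, level with it; the furniture and walls round the work are solid. World frame = base frame: x ahead of the robot, y to its left, z up, the work surface at z = 0. Lengths are in m, angles in rad, forces in N, time in s.
With the tool pointing down it reaches from about 0.35 to 0.85 m from the base axis. Payload 8.1 kg.
Tool frame: the origin (TCP) lies at the very end of the fingers, on their centre line; the grasp point (between the pads) lies 19 mm behind it; z points along the fingers, y is the line along which they close (so a half turn about z gives the same grasp; the last joint's range is limited). The gripper opens to 85 mm and grips with 20 to 120 N. Pads are 22 mm wide; open, the fingers measure 114 mm over their backs; the gripper's body (76 mm by 85 mm) begins 54 mm behind the grasp point. The pads swing forward as they close: fully open they stand 13 mm farther back than shut.
Start: joints at [-1.409, 0.13, 1.488, -0, 1.523, -0.085], TCP at [0.147, -0.582, 0.231] pointing down, gripper open.
Joint ranges: [-2.96, 2.96], [-0.89, 2.26], [0.02, 2.5], [-1.34, 4.48], [0, 2.73], [-2.66, 2.66]. Speed limits (rad/s): [2.39, 2.39, 2.79, 3.14, 3.14, 3.14].

## Interface

Orientations are given as [roll, pitch, yaw] about the fixed x, y, z axes, in that order (R = Rz(yaw) Ry(pitch) Rx(roll)).
In Python, from workcell import r, eyes gives the robot as it stands. The module is installed in compiled form; this text tells all that it offers.
- The arm moves only by the shell command python3 -m jog 'ROWS' [OPENING] [FORCE]. ROWS is JSON, a list of rows, each a list of 2 entries, a list of its own where there are three numbers: the shift along the tool's x, y, z as a fraction of full scale, then the turn about the tool's z as a fraction of full scale. A call has 1 to 8 rows; each row is the pose to reach, as a shift and turn from the pose commanded when the call began, along the tool's axes at that moment, turning the shorter way round; what a row does not reach only later rows make up. Full scale, the value 1, is 0.2 m for a shift and 180 degrees for a turn. A row lasts 1/12 s, in which the tool goes at most 41.7 mm and 7.16 degrees, less where a joint would pass 70% of its speed; a pose out of reach is approached as far as the arm can. A call with a number of a shift or a turn outside -1 to 1 is refused whole. A call with a gripper value outside its range is refused whole. OPENING is the finger opening in mm, from 0 to 85.4, set as the call begins (- or left out, the last holds). The fingers move at their own pace and stop on an object; FORCE is the grip in N (left out, the last holds). Time passes only in rows, so rows that repeat a pose let the fingers close. It gives the time, the measured TCP pose, the force, the opening and the grip force at its end, in the units of the state.
- r.get_obs(): the state, without advancing time (a new reading comes with each control period).
- eyes.get_image(name): name is "scene" or "side" or "wrist"; returns a dict with "frame" (384x512x3 uint8, red, green, blue), "K" (3x3 intrinsics, pixels), "position" and "orientation" of the camera in the world. Camera axes: x right, y down, z forward; pixel columns grow to the right and rows downward; lengths in m; the calibration is good to about 2 mm. The wrist camera is an equidistant fisheye: a pixel r from the principal point sees the ray r / f radians off the axis. A picture is of the moment at which its call begins. There is no depth.
- r.sign_off(): hands the job in; it is judged then, once.
The state is a dict: "clock": time; "joint_pos": joint angles; "qd": joint speeds; "joint_torque": joint torques, N m; "position": TCP position; "tool_rot": TCP orientation; "force": force on the tool from outside, world axes, zero at the start; "moment": the same for the moment, N m; "width": finger opening in m; "finger_force": force on a finger pad.
Only numpy, scipy, OpenCV 4.12 (cv2) and the standard library are available. Lean on these libraries where they do the work, as an engineer would, in place of code of your own. Each camera call takes 0.05 s, during which the arm holds its last target. There are 200 camera calls.

## Task

The two steel tumblers on the sloping draining rack are dry: take them off and stack them, mouth down, over the steel tumbler that stands on the counter, so that all three nest in one straight upright stack. Lower each one gently until it just sits on the taper of the one below, then let it go: not dropped, rammed or pressed tight, so that it lifts off again without jamming. Leave the white cup on the rack and disturb nothing else; the tumbler on the counter stays where it stands.

Things in the scene. Friction and masses are not known exactly. Their poses are not given: they have to be found in the camera images.
- tumbler_a: Steel tumbler, plain taper, no handle, 0.2 kg: 120 mm tall, outside 82 mm across at the mouth, 48 mm at the closed foot, wall 4 mm, foot 8 mm thick. Drains mouth down in a bay of the rack, axis leaning 26 degrees. Origin in the centre of the mouth, own +z to the foot, face at z = 120 mm. 48 to 62 mm across in the 50 mm next to the foot: grip there along the axis.
- tumbler_b: The other one. Steel tumbler, plain taper, no handle, 0.2 kg: 120 mm tall, outside 82 mm across at the mouth, 48 mm at the closed foot, wall 4 mm, foot 8 mm thick. Drains mouth down in a bay of the rack, axis leaning 26 degrees. Origin in the centre of the mouth, own +z to the foot, face at z = 120 mm. 48 to 62 mm across in the 50 mm next to the foot: grip there along the axis.
- tumbler_base: Equal tumbler (same sizes, origin in the centre of its mouth, +z up), standing mouth down on the counter left of the rack; bottom of the stack. One lowered over it touches all round with its mouth 28 mm above the mouth below, the next 28 mm above that. Off-centre it catches higher and leans; pushed with over 30 N, or dropped from 6 mm above its seat, it jams.
- rack: Fixed wire rack on a drip tray, 345 (own y) x 150 mm; origin on the counter under its centre. Wire floor slopes 26 degrees up to own +x, from 35 to 95 mm high; stop bar 12 mm above its low edge. Three bays at own y = -110, 0, 110 mm, 20 mm high dividers; tumbler mouths centred at own x = -22, z = 54 mm, axes leaning to own -x (the robot's side). Which bay holds what varies.
- cup: White ceramic cappuccino cup with a handle, 74 mm across, 55 mm tall, draining mouth down in the remaining bay of the rack; it stays there. Origin in the middle of its underside (handle included), own +z from the mouth to the foot.
- tamper: Coffee tamper with steel base and walnut handle, 58 mm across, 86 mm tall, standing on the counter at the right; a bystander. Origin in the middle of its underside.

How it is judged:
By the outcome, as a careful person would: the job done as asked, in the order asked, and still so for the second after the job is handed in, with the robot touching nothing.
It also fails if it takes over 66 s, if anything falls off the work surface, if the arm or the gripper's body presses on something with over 40 N, if the wrist force passes 120 N, or if a joint passes its speed limit or range.

## Working session

There is one attempt and no reset: what is moved stays moved. The work goes in short steps, Python scripts to look and compute and a shell command to move; the robot and the scene stay as the last step left them, time stands still between calls to the robot, and variables do not carry over. Pictures are saved under pics/ and viewed, at most 10 in all, crops included, and the job is handed in when it is done.

```bash
mkdir -p pics
cat > h.py <<'E'
import numpy as np, cv2
from workcell import r, eyes
from scipy.spatial.transform import Rotation as R
E
python3 - <<'E'
from h import *
o=r.get_obs()
print(o)
for n in ("scene","side","wrist"):
    d=eyes.get_image(n); np.savez("pics/"+n+"0.npz",**d)
    cv2.imwrite(f"pics/{n}0.png",d["frame"][...,::-1]); print(n,d["K"],d["position"],d["orientation"])
a=[cv2.imread(f"pics/{n}0.png") for n in ("scene","side")]
E
```

```text
{'clock': 0.0, 'joint_pos': array([-1.40940936e+00,  1.31185372e-01,  1.48931048e+00,  2.57130041e-05,
        1.52300281e+00, -8.54038585e-02]), 'qd': array([-0.00054644,  0.00146254,  0.00201047,  0.00037778,  0.00134817,
        0.00073845]), 'joint_torque': array([-1.85049699e-03, -5.69397640e+01, -5.00557995e+01, -3.54219583e-04,
        1.43354145e-02, -2.59149647e-05]), 'position': array([ 0.14651327, -0.58125324,  0.23021285]), 'tool_rot': array([-3.13969578e+00, -1.88170553e-04,  2.46789397e-01]), 'force': array([-0.11184063, -0.14394362,  0.39992885]), 'moment': array([-0.00988242, -0.0296863 , -0.00708332]), 'finger_force': 0.0, 'width': 0.08488157922222117}
scene [[429.96124821   0.         259.96912811]
 [  0.         429.96124821 192.91940239]
 [  0.           0.           1.        ]] [0.13886172 0.65355933 0.94312247] [-2.36879564 -0.00578872 -2.72103904]
side [[362.83367214   0.         255.27184589]
 [  0.         362.83367214 189.88343993]
 [  0.           0.           1.        ]] [ 0.39860631 -1.0154744   0.57925168] [-2.08186639  0.01055758 -0.11273987]
wrist [[297.31863964   0.         254.1130784 ]
 [  0.         297.31863964 197.97813668]
 [  0.           0.           1.        ]] [ 0.21937627 -0.56357069  0.373226  ] [ 2.84580664e+00  1.76651382e-03 -1.32322872e+00]
```

View pics/scene0.png

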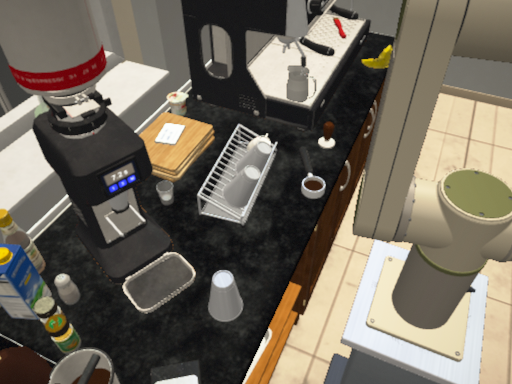

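View pics/side0.png

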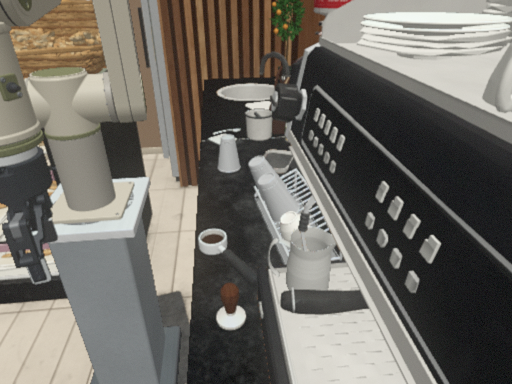

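The scene view shows the base tumbler (foot at about 222,278), the rack around (238,175) with two tumblers and the cup. The side view shows the tumblers at (262,165) and (278,190), the cup at (292,222) and the base at (229,155). I'll enlarge both.

Run:
```python
from h import *
a=cv2.imread("pics/scene0.png")[120:330,180:300]; b=cv2.imread("pics/side0.png")[120:270,190:350]
o=np.zeros((600,800,3),np.uint8)
A=cv2.resize(a,None,fx=2.85,fy=2.85,interpolation=cv2.INTER_CUBIC); B=cv2.resize(b,None,fx=2.85,fy=2.85,interpolation=cv2.INTER_CUBIC)
o[:A.shape[0],:A.shape[1]]=A; o[:B.shape[0],344:344+B.shape[1]]=B
cv2.imwrite("pics/c0.png",o)
```

```text
(no output)
```

View pics/c0.png

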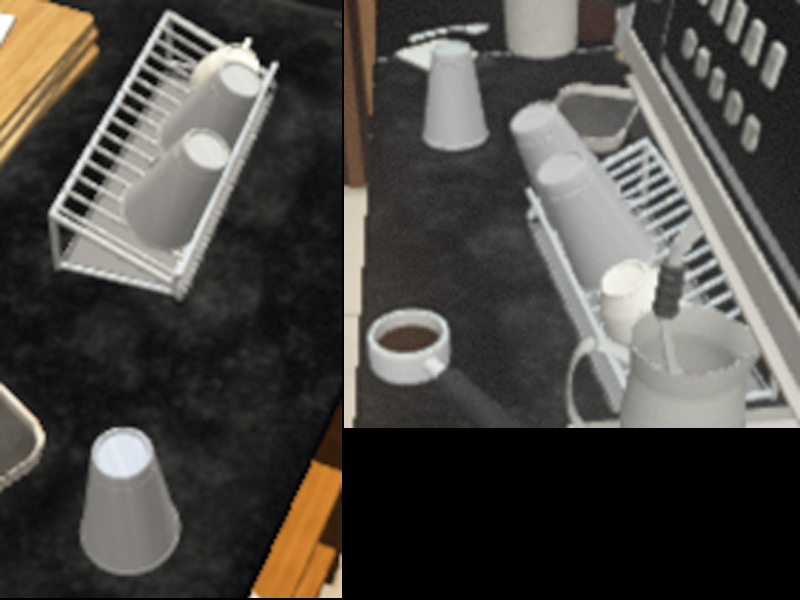

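Both tumblers are clear in the crop: the near one's foot is at about (252.6,172.6) in the scene and (256.3,160.4) in the side view, the other's at (263.9,147.7) and (267.2,179). The base foot is at (222.8,278.6) and (228.2,136.8). The cup is in the far bay. I'll triangulate these points.

```bash
cat >> h.py <<'E'
def load(n): 
    d=np.load(f"pics/{n}.npz"); return {k:d[k] for k in d}
def ray(d,uv,fish=False):
    K=d["K"]; q=np.array([(uv[0]-K[0,2])/K[0,0],(uv[1]-K[1,2])/K[1,1]])
    if fish:
        t=np.linalg.norm(q); v=np.r_[q/t*np.sin(t),np.cos(t)] if t>0 else np.array([0,0,1.])
    else: v=np.r_[q,1]; v/=np.linalg.norm(v)
    return d["position"],R.from_euler("xyz",d["orientation"]).as_matrix()@v
def plane(d,uv,z,fish=False):
    p,v=ray(d,uv,fish); return p+v*(z-p[2])/v[2]
def tri(rays):
    A=[np.eye(3)-np.outer(v,v) for p,v in rays]; x=np.linalg.solve(sum(A),sum(a@p for a,(p,v) in zip(A,rays)))
    return x,[np.linalg.norm(a@(x-p))*1e3 for a,(p,v) in zip(A,rays)]
E
python3 - <<'E'
from h import *
s,d=load("scene0"),load("side0")
for n,a,b in (("left",(252.6,172.6),(256.3,160.4)),("mid",(263.9,147.7),(267.2,179)),("base",(222.8,278.6),(228.2,136.8))):
    print(n,tri([ray(s,a),ray(d,b)]))
# rack post feet/top corners in scene crop
for c in ((57,210),(168,15),(272,65),(185,255)):
    uv=np.array(c)/2.85+[180,120]; print(c,plane(s,uv,0.095),plane(s,uv,0.047))
E
```

```text
left (array([ 0.49785657, -0.10750773,  0.1594378 ]), [np.float64(2.1178343527548282), np.float64(2.1178343527548713)])
mid (array([ 0.51284241, -0.217122  ,  0.15728967]), [np.float64(1.9171266732230265), np.float64(1.9171266732231225)])
base (array([0.43236216, 0.19581678, 0.11689492]), [np.float64(2.515812941801181), np.float64(2.5158129418013617)])
(57, 210) [ 0.62084844 -0.03261492  0.095     ] [ 0.64812677 -0.07144937  0.047     ]
(168, 15) [ 0.65979646 -0.3557498   0.095     ] [ 0.68927907 -0.41287226  0.047     ]
(272, 65) [ 0.51708192 -0.32196988  0.095     ] [ 0.53848752 -0.37718054  0.047     ]
(185, 255) [ 0.48336386 -0.03084794  0.095     ] [ 0.50286117 -0.06958238  0.047     ]
```

```bash
cat >> h.py <<'E'
def go(target,yaw=None,start=None,rot=None):
    "fractions for a jog from the measured pose to world target"
    o=r.get_obs(); p=o["position"] if start is None else np.array(start)
    M=R.from_euler("xyz",o["tool_rot"]); s=M.inv().apply(np.array(target)-p)/0.2
    t=0 if yaw is None else -np.degrees((yaw-o["tool_rot"][2]+np.pi/2)%np.pi-np.pi/2)/180
    print("at",p.round(4),o["tool_rot"].round(4),"shift",s.round(3),"turn",round(t,3),"F",o["force"].round(1),"t",round(o["clock"],2),"w",round(o["width"],4)); return s
E
python3 - <<'E'
from h import *
go([.40,-.13,.32],.125)
E
```

```text
at [ 0.1465 -0.5814  0.2305] [-3.1402e+00 -1.0000e-04  2.4680e-01] shift [ 1.78  -1.88  -0.445] turn 0.039 F [-0.2 -0.4 -1.1] t 0.15 w 0.0852
```

```bash
python3 -m jog '[[[0.89,-0.94,-0.22],0],[[0.89,-0.94,-0.22],0],[[0.89,-0.94,-0.22],0],[[0.89,-0.94,-0.22],0],[[0.89,-0.94,-0.22],0],[[0.89,-0.94,-0.22],0],[[0.89,-0.94,-0.22],0],[[0.89,-0.94,-0.22],0]]' 85 20
python3 -m jog '[[[0.89,-0.94,-0.22],0.039],[[0.89,-0.94,-0.22],0.039],[[0.89,-0.94,-0.22],0.039],[[0.89,-0.94,-0.22],0.039],[[0.89,-0.94,-0.22],0.039],[[0.89,-0.94,-0.22],0.039],[[0.89,-0.94,-0.22],0.039],[[0.89,-0.94,-0.22],0.039]]'
python3 - <<'E'
from h import *
go([.40,-.13,.32],.125)
d=eyes.get_image("wrist"); np.savez("pics/w1.npz",**d); cv2.imwrite("pics/w1.png",d["frame"][...,::-1]); print(d["position"],d["orientation"])
E
```

```text
clock: 0.82
position: [0.275, -0.354, 0.2763]
tool_rot: [3.14, -0.001, 0.251]
force: [0.0, -0.3, -0.3]
width: 0.0851
finger_force: 0.0
clock: 1.48
position: [0.4016, -0.1283, 0.3198]
tool_rot: [-3.141, -0.001, 0.128]
force: [-0.4, -0.8, -0.2]
width: 0.085
finger_force: 0.0
at [ 0.4016 -0.1283  0.3198] [-3.1414e+00 -1.2000e-03  1.2800e-01] shift [-0.009  0.007 -0.001] turn 0.001 F [-0.4 -0.8 -0.2] t 1.48 w 0.085
[ 0.47590505 -0.11900491  0.4627225 ] [ 2.84679671e+00  1.08374770e-04 -1.44202286e+00]
```

View pics/w1.png

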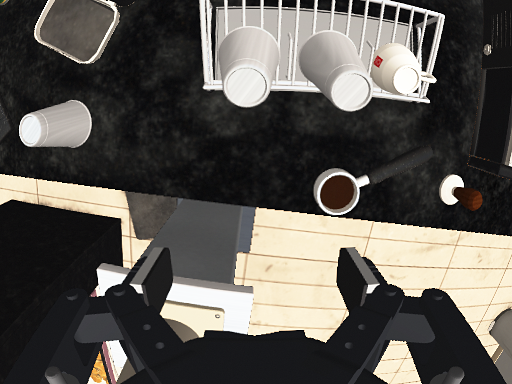

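The wrist view shows both tumbler feet, left at about (247,86) and middle at (352,90). It also shows the cup in the right bay at (400,72), the base foot at (32,129), and the rack's front bar from (205,87) to (428,100). I'll take a second wrist view 0.16 m to the left and find the foot discs in both.

```bash
python3 -m jog '[[[0,-0.8,0],0],[[0,-0.8,0],0],[[0,-0.8,0],0],[[0,-0.8,0],0],[[0,-0.8,0],0],[[0,-0.8,0],0],[[0,-0.8,0],0]]' >/dev/null
python3 - <<'E'
from h import *
d=eyes.get_image("wrist"); np.savez("pics/w2.npz",**d); cv2.imwrite("pics/w2.png",d["frame"][...,::-1])
def proj(d,X):
    v=R.from_euler("xyz",d["orientation"]).inv().apply(np.array(X)-d["position"]); t=np.arctan2(np.hypot(v[0],v[1]),v[2])
    return d["K"][:2,2]+d["K"][0,0]*t*v[:2]/np.hypot(v[0],v[1])
out=[]
P={"left":(.498,-.108,.160),"mid":(.513,-.217,.160),"base":(.432,.196,.119)}
tiles=[]
for w in ("w1","w2"):
    D=load(w)
    for n,X in P.items():
        u=proj(D,X); x0,y0=[max(0,int(c-40)) for c in u]; c=D["frame"][y0:y0+80,x0:x0+80]
        c=cv2.copyMakeBorder(c,0,80-c.shape[0],0,80-c.shape[1],cv2.BORDER_CONSTANT)
        print(w,n,u.round(1),"origin",x0,y0)
        tiles.append(cv2.resize(c,(264,264),interpolation=cv2.INTER_CUBIC)[...,::-1])
cv2.imwrite("pics/t.png",np.vstack([np.hstack(tiles[:3]),np.hstack(tiles[3:])]))
E
```

```text
w1 left [246.1  87.5] origin 206 47
w1 mid [352.7  90.6] origin 312 50
w1 base [ 29.6 129.6] origin 0 89
w2 left [392.7  93.3] origin 352 53
w2 mid [468.5 103.9] origin 428 63
w2 base [121.4 117.9] origin 81 77
```

View pics/t.png

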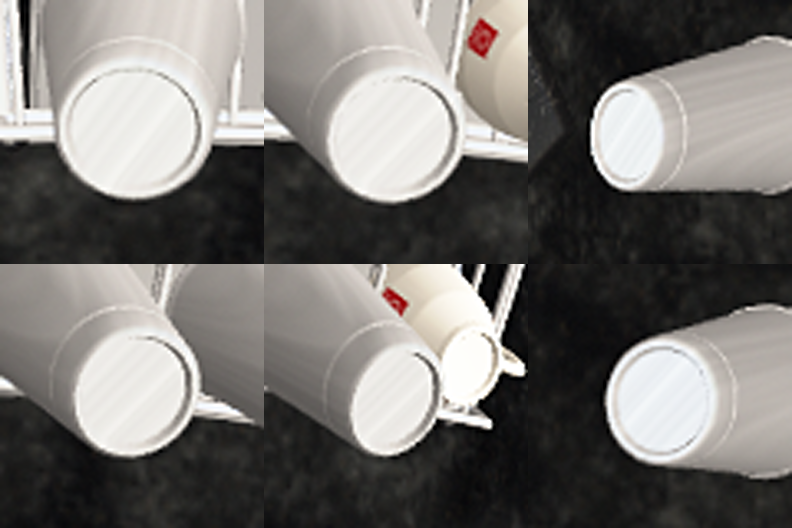

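The tiles show each foot as a bright disc inside a darker rim ring, close to the predicted positions. I'll segment the discs and triangulate.

```bash
cat >> h.py <<'E'
def disc(D,u,th=222,rad=40):
    g=D["frame"].min(2); g=cv2.resize(g,None,fx=4,fy=4,interpolation=cv2.INTER_CUBIC)
    m=(g>th).astype(np.uint8); m=cv2.morphologyEx(m,cv2.MORPH_OPEN,np.ones((7,7)))
    n,l,st,ce=cv2.connectedComponentsWithStats(m); i=l[int(u[1]*4+2),int(u[0]*4+2)]
    if i==0: return None
    c,_=cv2.findContours((l==i).astype(np.uint8),cv2.RETR_EXTERNAL,cv2.CHAIN_APPROX_NONE)
    e=cv2.fitEllipse(cv2.convexHull(max(c,key=cv2.contourArea)))
    return (np.array(e[0])+.5)/4-.5, np.array(e[1])/4
E
python3 - <<'E'
from h import *
U={"w1":dict(left=(246,87),mid=(352,90),base=(31,129)),"w2":dict(left=(392,93),mid=(468,104),base=(121,118))}
S=dict(left=(252.6,172.6),mid=(263.9,147.7),base=(222.8,278.6)); Q=dict(left=(256.3,160.4),mid=(267.2,179),base=(228.2,136.8))
s,d=load("scene0"),load("side0")
for n in S:
    rr=[]
    for w in U:
        e=disc(load(w),U[w][n]); print(w,n,e[0].round(1),e[1].round(1)); rr.append(ray(load(w),e[0],True))
    x,er=tri(rr); print("  wrist",x.round(4),np.round(er,1))
    x,er=tri(rr+[ray(s,S[n]),ray(d,Q[n])]); print("  all",x.round(4),np.round(er,1))
go([.5,0,.3])
E
```

```text
w1 left [245.2  87.1] [37.1 39.3]
w2 left [391.9  90. ] [30.8 41.4]
  wrist [ 0.4998 -0.1068  0.1598] [1.6 1.6]
  all [ 0.4989 -0.1071  0.1594] [0.6 2.6 3.1 1.2]
w1 mid [351.1  89.1] [35.1 44. ]
w2 mid [466.7 103. ] [21.5 35.4]
  wrist [ 0.5141 -0.2158  0.1576] [0.4 0.4]
  all [ 0.5135 -0.2164  0.1571] [1.2 0.3 2.7 1.3]
w1 base [ 30.9 129.3] [19.5 27.4]
w2 base [122.6 118. ] [29.7 30.9]
  wrist [0.432  0.1954 0.1167] [0.1 0.1]
  all [0.4322 0.1955 0.1168] [0.2 0.4 2.3 2.7]
at [0.3803 0.0269 0.3189] [3.1409e+00 9.0000e-04 1.2230e-01] shift [0.578 0.206 0.094] turn 0 F [-0.4 -0.4 -0. ] t 2.17 w 0.085
```

Run:
```python
from h import *
D=load("w1"); s=load("scene0")
for u in ((60,181),(150,191),(247,204),(350,214)): print("edge",plane(D,u,0,True).round(3))
for u in ((207,90),(428,101),(205,0),(85,60),(120,10)): print(u,plane(D,u,0.03,True).round(3))
print("tray right scene",plane(s,(195,265),0.03).round(3),"glass",plane(s,(166,200),0).round(3))
go([.38+0.11,-.11,.25],.131)
```

```text
edge [0.323 0.227 0.   ]
edge [0.326 0.038 0.   ]
edge [ 0.325 -0.127  0.   ]
edge [ 0.329 -0.304  0.   ]
(207, 90) [ 0.498 -0.048  0.03 ]
(428, 101) [ 0.543 -0.392  0.03 ]
(205, 0) [ 0.636 -0.026  0.03 ]
(85, 60) [0.539 0.161 0.03 ]
(120, 10) [0.621 0.109 0.03 ]
tray right scene [0.544 0.141 0.03 ] glass [ 0.755 -0.044  0.   ]
at [0.3803 0.0269 0.3189] [3.1409e+00 9.0000e-04 1.2230e-01] shift [0.461 0.746 0.344] turn -0.003 F [-0.4 -0.4 -0. ] t 2.17 w 0.085
```

Run:
```python
from h import *
go([.51,-.1055,.22],.131)
```

```text
at [0.3803 0.0269 0.3189] [3.1409e+00 9.0000e-04 1.2230e-01] shift [0.563 0.736 0.494] turn -0.003 F [-0.4 -0.4 -0. ] t 2.17 w 0.085
```

```bash
python3 -m jog '[[[0.56,0.735,0.494],-0.003],[[0.56,0.735,0.494],-0.003],[[0.56,0.735,0.494],-0.003],[[0.56,0.735,0.494],-0.003],[[0.56,0.735,0.494],-0.003],[[0.56,0.735,0.494],-0.003],[[0.56,0.735,0.494],-0.003]]' 85 20
python3 - <<'E'
from h import *
go([.51,-.1055,.115],.131)
E
```

```text
clock: 2.75
position: [0.5081, -0.1067, 0.2165]
tool_rot: [-3.139, 0.007, 0.128]
force: [-0.5, 0.8, 0.2]
width: 0.0847
finger_force: 0.0
at [ 0.5081 -0.1067  0.2165] [-3.1389  0.007   0.1283] shift [ 0.014 -0.003  0.507] turn -0.001 F [-0.5  0.8  0.2] t 2.75 w 0.0847
```

```bash
python3 -m jog '[[[0.003,-0.002,0.2],0],[[0.003,-0.002,0.35],0],[[0.003,-0.002,0.45],0],[[0.003,-0.002,0.51],0],[[0.003,-0.002,0.51],0],[[0.003,-0.002,0.51],0]]'
python3 - <<'E'
from h import *
d=eyes.get_image("wrist"); np.savez("pics/w3.npz",**d); cv2.imwrite("pics/w3.png",d["frame"][...,::-1]); go([.51,-.1055,.115],.131)
E
```

```text
clock: 3.25
position: [0.5102, -0.1034, 0.1197]
tool_rot: [3.141, -0.001, 0.133]
force: [0.3, -0.9, -0.5]
width: 0.0848
finger_force: 0.0
at [ 0.5111 -0.1036  0.1207] [ 3.1403e+00 -2.8000e-03  1.3330e-01] shift [-0.007  0.009  0.029] turn 0.001 F [-0.2 -1.3  0.3] t 3.3 w 0.0848
```

View pics/w3.png

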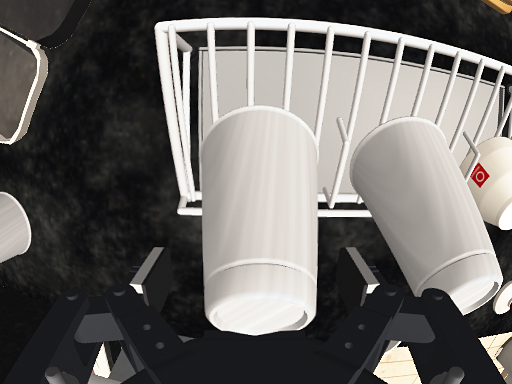

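The wrist view shows the fingers (inner edges at about 165 and 340) straddling the tumbler (205–317), well centred and clear of the neighbour. I'll lower 4 mm, close, and lift a little.

```bash
python3 -m jog '[[[0,0.01,0.02],0],[[0,0.01,0.02],0],[[0,0.01,0.02],0],[[0,0.01,0.02],0],[[0,0.01,0.02],0],[[0,0.01,0.02],0],[[0,0.01,0.02],0],[[0,0.01,0.02],0]]' 20 30
python3 -m jog '[[[0,0,-0.02],0],[[0,0,-0.06],0],[[0,0,-0.15],0],[[0,0,-0.15],0]]'
```

```text
clock: 3.97
position: [0.511, -0.1052, 0.116]
tool_rot: [3.141, -0.002, 0.134]
force: [-2.7, -0.4, 5.5]
width: 0.0585
finger_force: 31.1
clock: 4.3
position: [0.5121, -0.1054, 0.1481]
tool_rot: [3.14, -0.004, 0.134]
force: [0.5, 0.6, -1.5]
width: 0.0578
finger_force: 32.5
```

```bash
python3 -m jog '[[[0,0,-0.2],0],[[0,0,-0.4],0],[[0,0,-0.4],0]]'
python3 - <<'E'
from h import *
go([.42,.05,.16])
E
```

```text
clock: 4.55
position: [0.5141, -0.1061, 0.2334]
tool_rot: [3.136, -0.011, 0.134]
force: [2.3, 0.5, -0.2]
width: 0.058
finger_force: 33.6
at [ 0.5141 -0.1061  0.2334] [ 3.1363 -0.0115  0.1339] shift [-0.366 -0.838  0.358] turn 0 F [ 2.3  0.5 -0.2] t 4.55 w 0.058
```

```bash
python3 -m jog '[[[-0.1,-0.2,0],0],[[-0.2,-0.4,0],0],[[-0.3,-0.6,0],0],[[-0.366,-0.75,0.1],0],[[-0.366,-0.838,0.2],0],[[-0.366,-0.838,0.36],0],[[-0.366,-0.838,0.36],0],[[-0.366,-0.838,0.36],0]]'
python3 - <<'E'
from h import *
go([.42,.05,.1])
d=eyes.get_image("scene"); a=cv2.resize(d["frame"][150:350,150:310],None,fx=2,fy=2)
e=eyes.get_image("side"); b=cv2.resize(e["frame"][90:290,180:340],None,fx=2,fy=2)
cv2.imwrite("pics/c1.png",np.hstack([a,b])[...,::-1])
E
```

```text
clock: 5.22
position: [0.4139, 0.0515, 0.1512]
tool_rot: [-3.141, 0.004, 0.135]
force: [0.6, 0.2, -0.3]
width: 0.0577
finger_force: 33.6
at [0.4139 0.0515 0.1512] [-3.1413  0.0036  0.1346] shift [0.03  0.012 0.256] turn 0 F [ 0.6  0.2 -0.3] t 5.22 w 0.0577
```

View pics/c1.png

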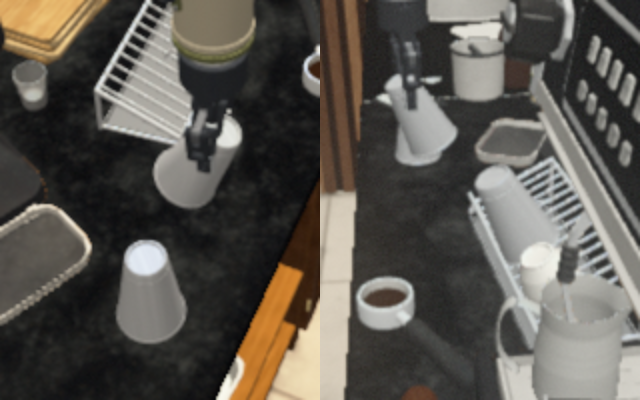

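The picture shows the tumbler still leaning in the grip, foot toward the robot, over clear counter. I'll lower it until its rim touches.

```bash
python3 -m jog '[[[0.03,0,0.15],0],[[0.03,0,0.25],0],[[0.03,0,0.32],0],[[0.03,0,0.345],0],[[0.03,0,0.345],0]]'
python3 -m jog '[[[0,0,0.01],0],[[0,0,0.02],0],[[0,0,0.02],0]]' - 20
python3 -m jog '[[[0,0,0.01],0],[[0,0,0.02],0],[[0,0,0.02],0]]'
```

```text
clock: 5.73
position: [0.4217, 0.0516, 0.0838]
tool_rot: [-3.142, 0.0, 0.133]
force: [0.2, -0.1, -1.4]
width: 0.0579
finger_force: 33.6
clock: 5.98
position: [0.4223, 0.052, 0.0806]
tool_rot: [3.141, -0.002, 0.133]
force: [0.1, 0.1, -1.3]
width: 0.0579
finger_force: 33.6
clock: 6.23
position: [0.4249, 0.0524, 0.0789]
tool_rot: [3.141, -0.008, 0.134]
force: [0.2, 0.1, 12.8]
width: 0.0579
finger_force: 35.9
```

```bash
python3 -m jog '[[[0.025,0,-0.002],0],[[0.05,0,0],0],[[0.07,0,0.002],0],[[0.09,0,0.006],0],[[0.11,0,0.01],0],[[0.13,0,0.015],0]]'
python3 - <<'E'
from h import *
e=eyes.get_image("side"); cv2.imwrite("pics/c2.png",cv2.resize(e["frame"][90:220,180:310],None,fx=3,fy=3)[...,::-1])
E
```

```text
clock: 6.73
position: [0.4493, 0.0557, 0.0744]
tool_rot: [3.141, -0.004, 0.134]
force: [0.1, -0.6, 5.7]
width: 0.0578
finger_force: 33.3
```

View pics/c2.png

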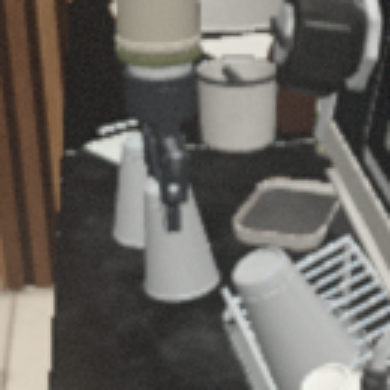

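It is pivoting upright as intended, with about 10° of lean left. I'll finish the arc.

```bash
python3 -m jog '[[[0.02,0,0.006],0],[[0.04,0,0.013],0],[[0.055,0,0.019],0],[[0.07,0,0.026],0],[[0.077,0,0.029],0],[[0.077,0,0.029],0]]'
```

```text
clock: 7.28
position: [0.4639, 0.0572, 0.0713]
tool_rot: [3.14, -0.002, 0.134]
force: [-18.7, -4.4, 41.3]
width: 0.0576
finger_force: 41.0
```

```bash
python3 -m jog '[[[0,0,-0.01],0],[[0,0,-0.015],0],[[0,0,-0.015],0],[[0,0,-0.015],0],[[0,0,-0.015],0],[[0,0,-0.015],0],[[0,0,-0.015],0]]' 75 20
python3 - <<'E'
from h import *
e=eyes.get_image("side"); f=eyes.get_image("wrist"); np.savez("pics/w4.npz",**f)
cv2.imwrite("pics/c3.png",np.hstack([cv2.resize(e["frame"][90:220,180:310],(384,384)),f["frame"][:,64:448]])[...,::-1])
E
```

```text
clock: 7.87
position: [0.4621, 0.0577, 0.0693]
tool_rot: [-3.141, 0.001, 0.134]
force: [1.2, -1.0, 0.6]
width: 0.0749
finger_force: 0.0
```

View pics/c3.png

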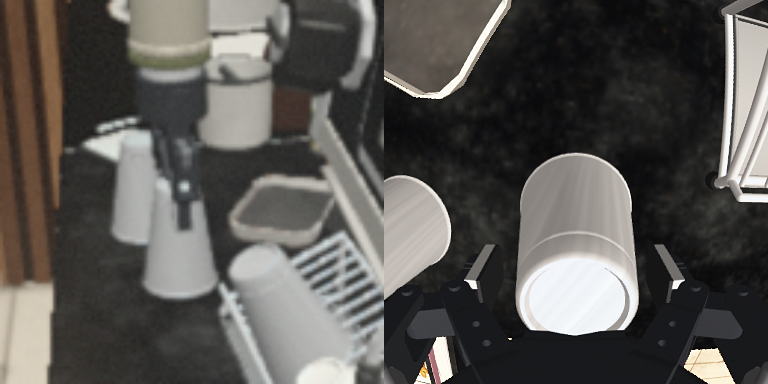

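The tumbler now stands upright between the fingers, with its foot disc centred near (257,297) in the wrist picture. I'll measure its axis against the TCP for the regrip.

Run:
```python
from h import *
f=load("w4"); e=disc(f,(257,295)); print(e)
for z in (.1168,.12): print(plane(f,e[0],z,True).round(4))
x=plane(f,e[0],.118,True)
go([x[0],x[1],.073])
```

```text
(array([258.50805664, 298.58343506]), array([ 83.18050385, 120.87406158]))
[0.4672 0.0563 0.1168]
[0.4695 0.0567 0.12  ]
at [0.4622 0.0577 0.0695] [-3.1415e+00  4.0000e-04  1.3370e-01] shift [ 0.028  0.01  -0.018] turn 0 F [-0.4 -0.2 -0.3] t 7.97 w 0.0749
```

```bash
python3 -m jog '[[[0,0,-0.2],0],[[0,0,-0.4],0],[[0,0,-0.6],0],[[-0.2,0,-0.8],0],[[-0.35,0,-0.9],0],[[-0.35,0,-0.9],0],[[-0.35,0,-0.9],0]]' 85 20
python3 - <<'E'
from h import *
o=r.get_obs(); f=eyes.get_image("wrist"); np.savez("pics/w5.npz",**f); cv2.imwrite("pics/w5.png",f["frame"][...,::-1]); print(o["position"],o["qd"].round(3))
def proj(d,X):
    v=R.from_euler("xyz",d["orientation"]).inv().apply(np.array(X)-d["position"]); t=np.arctan2(np.hypot(v[0],v[1]),v[2])
    return d["K"][:2,2]+d["K"][0,0]*t*v[:2]/np.hypot(v[0],v[1])
for X in ((.467,.0563,.117),(.432,.1954,.117)):
    u=proj(f,X); print(u)
    for th in (222,230,236):
        e=disc(f,u,th)
        if e: print(th,e[0].round(1),e[1].round(1),plane(f,e[0],.117,True).round(4))
E
```

```text
clock: 8.55
position: [0.3934, 0.0483, 0.2527]
tool_rot: [3.141, -0.006, 0.134]
force: [0.5, 0.2, 0.4]
width: 0.0849
finger_force: 0.0
[0.39338458 0.0482612  0.25272881] [ 0.003  0.088  0.02   0.003 -0.068  0.007]
[255.68305324 111.96953962]
222 [254.5 114. ] [40.2 41.2] [0.4649 0.0571 0.117 ]
230 [254.6 114. ] [39.8 40.8] [0.465 0.057 0.117]
236 [258.4 116.4] [17. 42.] [0.4632 0.0532 0.117 ]
[113.9069212  134.19703854]
222 [114.4 133.8] [36.  38.6] [0.4324 0.1948 0.117 ]
230 [113.9 133.8] [34.9 36.9] [0.4324 0.1954 0.117 ]
```

Run:
```python
from h import *
go([.4648,.0571,.18]); go([.4648,.0571,.078],.134)
```

```text
at [0.3936 0.0483 0.2507] [ 3.1411 -0.0036  0.1334] shift [0.358 0.004 0.355] turn 0 F [-0.1  1.4 -0.5] t 8.6 w 0.0853
at [0.3936 0.0483 0.2507] [ 3.1411 -0.0036  0.1334] shift [0.356 0.004 0.865] turn -0.0 F [-0.1  1.4 -0.5] t 8.6 w 0.0853
```

```bash
python3 -m jog '[[[0.2,0,0.1],0],[[0.357,0.004,0.3],0],[[0.357,0.004,0.5],0],[[0.357,0.004,0.7],0],[[0.357,0.004,0.82],0],[[0.357,0.004,0.865],0],[[0.357,0.004,0.865],0],[[0.357,0.004,0.865],0]]'
python3 - <<'E'
from h import *
go([.4648,.0571,.078])
E
```

```text
clock: 9.27
position: [0.4637, 0.0572, 0.0764]
tool_rot: [-3.141, 0.002, 0.134]
force: [0.8, 0.3, 1.1]
width: 0.0851
finger_force: 0.0
at [0.4637 0.0572 0.0764] [-3.1413e+00  1.7000e-03  1.3370e-01] shift [ 0.005  0.001 -0.008] turn 0 F [0.8 0.3 1.1] t 9.27 w 0.0851
```

```bash
python3 -m jog '[[[0.005,0,0],0],[[0.005,0,0],0],[[0.005,0,0],0],[[0.005,0,0],0],[[0.005,0,0],0],[[0.005,0,0],0],[[0.005,0,0],0]]' 20 30
python3 -m jog '[[[0,0,-0.03],0],[[0,0,-0.15],0],[[0,0,-0.35],0],[[0,0,-0.55],0],[[0,0,-0.75],0],[[0,0,-0.78],0],[[0,0,-0.78],0]]'
python3 - <<'E'
from h import *
go([.4648-.0325,.0571+.138,.22])
E
```

```text
clock: 9.85
position: [0.467, 0.0574, 0.0795]
tool_rot: [3.141, -0.005, 0.134]
force: [-0.2, 0.3, 5.2]
width: 0.0561
finger_force: 30.7
clock: 10.43
position: [0.4673, 0.0572, 0.2378]
tool_rot: [3.14, -0.009, 0.134]
force: [1.2, 0.3, -2.8]
width: 0.0556
finger_force: 32.6
at [0.4673 0.0572 0.2378] [ 3.1405 -0.0088  0.1337] shift [-0.082 -0.707  0.088] turn 0 F [ 1.2  0.3 -2.8] t 10.43 w 0.0556
```

```bash
python3 -m jog '[[[-0.02,-0.15,0],0],[[-0.04,-0.3,0],0],[[-0.06,-0.48,0],0],[[-0.069,-0.62,0],0],[[-0.069,-0.706,0],0],[[-0.069,-0.706,0],0],[[-0.069,-0.706,0],0],[[-0.069,-0.706,0],0]]'
python3 - <<'E'
from h import *
go([.4322,.1951,.1])
d=eyes.get_image("scene"); np.savez("pics/s6.npz",**d); a=cv2.resize(d["frame"][200:330,170:280],None,fx=3.5,fy=3.5,interpolation=2)
e=eyes.get_image("side"); np.savez("pics/d6.npz",**e); b=cv2.resize(e["frame"][60:190,180:290],None,fx=3.5,fy=3.5,interpolation=2)
cv2.imwrite("pics/c6.png",np.hstack([a,b])[...,::-1])
E
```

```text
clock: 11.1
position: [0.4317, 0.1946, 0.2313]
tool_rot: [3.141, 0.002, 0.134]
force: [0.2, 0.1, -2.9]
width: 0.0561
finger_force: 32.7
at [0.4317 0.1946 0.2313] [3.1407e+00 2.2000e-03 1.3390e-01] shift [ 0.004 -0.003  0.657] turn 0 F [ 0.2  0.1 -2.9] t 11.1 w 0.0561
```

View pics/c6.png

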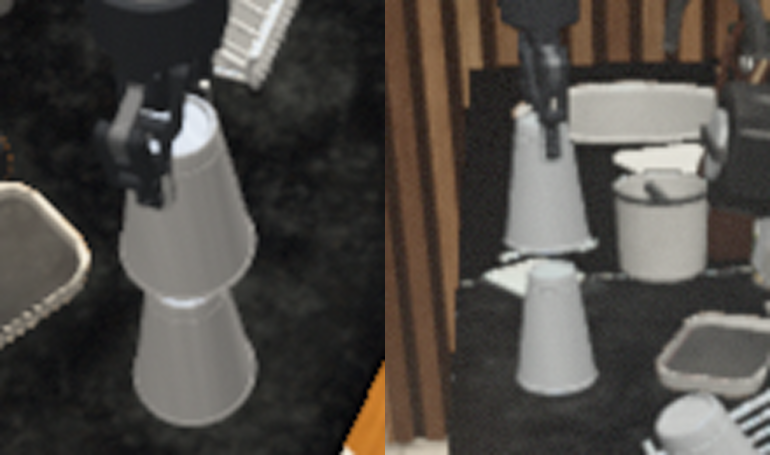

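The views show the held tumbler upright above the base, perhaps 2–4 mm toward the robot. I'll measure that properly from the silhouette edges: for a cone, the bisector plane of the two edge planes contains the axis, and two views intersect to give it.

```bash
cat >> h.py <<'E'
def edge(D,p0,p1,w=4):
    "refine an edge line between two approx pixel points; returns plane normal through camera"
    g=cv2.GaussianBlur(D["frame"].astype(np.float32).mean(2),(0,0),.7); pts=[]
    for y in range(int(np.ceil(p0[1])),int(p1[1])+1):
        x=p0[0]+(p1[0]-p0[0])*(y-p0[1])/(p1[1]-p0[1]); xs=np.arange(x-w,x+w,.1)
        row=cv2.remap(g,xs.astype(np.float32)[None],np.full((1,len(xs)),y,np.float32),cv2.INTER_LINEAR)[0]
        q=np.abs(np.gradient(row)); q=q*(q>.5*q.max()); pts.append(((q*xs).sum()/q.sum(),y))
    l=cv2.fitLine(np.float32(pts),cv2.DIST_HUBER,0,.01,.01).ravel()
    res=np.std([(p[0]-l[2])*l[1]-(p[1]-l[3])*l[0] for p in pts]); 
    a=ray(D,l[2:]-8*l[:2])[1]; b=ray(D,l[2:]+8*l[:2])[1]; n=np.cross(a,b); n/=np.linalg.norm(n)
    return (n if n@R.from_euler("xyz",D["orientation"]).as_matrix()[:,0]>0 else -n),res
def axis(views,zs):
    "views: (D, left pts, right pts); axis xy at heights zs"
    N=[];c=[]
    for D,L,Rr in views:
        a,ra=edge(D,*L); b,rb=edge(D,*Rr); n=a+b; N.append(n); c.append(n@D["position"]); print("res",round(float(ra),2),round(float(rb),2),end="; ")
    N=np.array(N); c=np.array(c)
    return [np.linalg.solve(N[:,:2],c-N[:,2]*z).round(4) for z in zs]
def P(x,y,ox,oy,s=3.5): return (x/s+ox,y/s+oy)
E
python3 - <<'E'
from h import *
s,d=load("s6"),load("d6"); S=lambda x,y:P(x,y,170,200); Q=lambda x,y:P(x,y,180,60)
print("base",axis([(s,(S(147,310),S(136,355)),(S(240,310),S(254,355))),(d,(Q(523,290) if 0 else Q(523-385,290),Q(518-385,365)),(Q(583-385,290),Q(595-385,365)))],(0,.12)))
print("held",axis([(s,(S(124,205),S(121,230)),(S(226,150),S(251,220))),(d,(Q(512-385,165),Q(508-385,225)),(Q(578-385,165),Q(588-385,225)))],(.15,.27)))
E
```

```text
res 0.11 0.21; res 0.71 0.09; base [array([0.4309, 0.1944]), array([0.4304, 0.199 ])]
res 0.04 0.13; res 0.13 0.09; held [array([0.4286, 0.1911]), array([0.4298, 0.1938])]
```

```bash
python3 -m jog '[[[0.005,-0.003,0.1],0],[[0.005,-0.003,0.2],0],[[0.005,-0.003,0.3],0],[[0.005,-0.003,0.4],0],[[0.005,-0.003,0.48],0],[[0.005,-0.003,0.53],0],[[0.005,-0.003,0.53],0],[[0.005,-0.003,0.53],0]]'
python3 -m jog '[[[0,0,0.01],0],[[0,0,0.02],0],[[0,0,0.03],0],[[0,0,0.03],0],[[0,0,0.03],0]]'
```

```text
clock: 11.87
position: [0.4333, 0.1955, 0.1267]
tool_rot: [3.141, 0.001, 0.133]
force: [-0.3, -0.2, -1.9]
width: 0.0558
finger_force: 32.7
clock: 12.28
position: [0.4334, 0.1961, 0.1209]
tool_rot: [3.142, -0.0, 0.134]
force: [0.1, -0.2, -2.0]
width: 0.0556
finger_force: 32.7
```

```bash
for i in 1; do python3 -m jog '[[[0,0,0.01],0],[[0,0,0.025],0],[[0,0,0.025],0],[[0,0,0.025],0]]'; done | egrep 'pos|^force'
python3 -m jog '[[[0,0,0.01],0],[[0,0,0.01],0],[[0,0,0.01],0],[[0,0,0.01],0]]' | egrep 'pos|^force'
```

```text
position: [0.4331, 0.1961, 0.1154]
force: [0.6, 1.1, -2.8]
position: [0.4332, 0.1961, 0.1137]
force: [0.4, 0.6, -1.7]
```

```bash
python3 -m jog '[[[0,0,0.01],0],[[0,0,0.01],0],[[0,0,0.01],0]]' | egrep 'pos|^force'
python3 -m jog '[[[0,0,0.01],0],[[0,0,0.01],0],[[0,0,0.01],0]]' | egrep 'pos|^force'
```

```text
position: [0.4333, 0.1961, 0.1117]
force: [0.3, 2.2, -1.5]
position: [0.4332, 0.196, 0.1096]
force: [0.7, 1.4, -2.4]
```

```bash
for z in 1; do python3 -m jog '[[[0,0,0.006],0],[[0,0,0.006],0],[[0,0,0.006],0]]'; done | egrep 'pos|^force'
python3 -m jog '[[[0,0,0.005],0],[[0,0,0.005],0],[[0,0,0.005],0]]' | egrep 'pos|^force'
```

```text
position: [0.4333, 0.1961, 0.1085]
force: [0.9, 2.4, -2.1]
position: [0.4336, 0.1962, 0.1079]
force: [-0.2, 1.9, 2.5]
```

Contact came at z = 0.1079 with about 4.5 N of support, within about 1 mm of the expected seat. Releasing now.

```bash
python3 -m jog '[[[0,0,0],0],[[0,0,0],0],[[0,0,0],0],[[0,0,0],0]]' 70 20
python3 -m jog '[[[0,0,-0.1],0],[[0,0,-0.3],0],[[0,0,-0.5],0],[[0,0,-0.7],0],[[-0.2,0.2,-0.7],0],[[-0.4,0.4,-0.7],0],[[-0.4,0.4,-0.7],0]]' 85
python3 - <<'E'
from h import *
d=eyes.get_image("scene"); np.savez("pics/s7.npz",**d); e=eyes.get_image("side"); np.savez("pics/d7.npz",**e); f=eyes.get_image("wrist"); np.savez("pics/w7.npz",**f)
a=cv2.resize(d["frame"][220:320,170:280],None,fx=3.5,fy=3.5,interpolation=2);b=cv2.resize(e["frame"][90:190,180:290],None,fx=3.5,fy=3.5,interpolation=2)
cv2.imwrite("pics/c7.png",np.hstack([a,b])[...,::-1]); go([.4,.1,.3])
E
```

```text
clock: 14.28
position: [0.4331, 0.1959, 0.1073]
tool_rot: [3.141, 0.001, 0.134]
force: [-0.0, -0.5, -1.1]
width: 0.0703
finger_force: 0.0
clock: 14.87
position: [0.3637, 0.1048, 0.2482]
tool_rot: [3.141, -0.001, 0.135]
force: [-0.2, -0.6, 0.2]
width: 0.085
finger_force: 0.0
at [0.3642 0.105  0.2478] [ 3.1414e+00 -1.7000e-03  1.3130e-01] shift [ 0.174  0.048 -0.261] turn 0 F [ 0.6 -0.6  0.1] t 15.02 w 0.0851
```

View pics/c7.png

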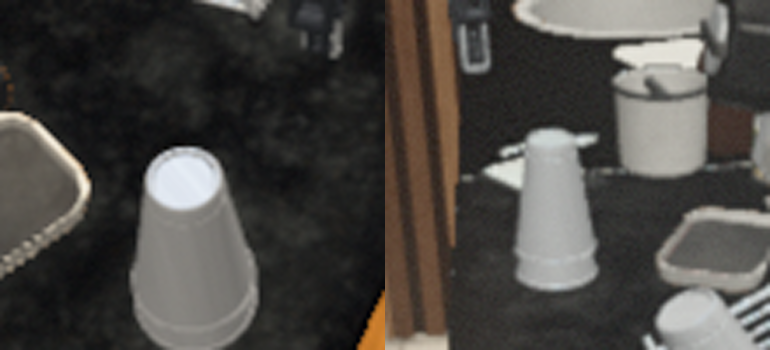

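The stack is nested upright: the foot disc is at crop (185,180) in the scene, and the upper rim forms an even ring just above the base rim. That was my last picture, and I've gone one past the ten allowed, so everything from here is numeric.

Run:
```python
from h import *
f,s=load("w7"),load("s7")
def proj(d,X):
    v=R.from_euler("xyz",d["orientation"]).inv().apply(np.array(X)-d["position"]); t=np.arctan2(np.hypot(v[0],v[1]),v[2])
    return d["K"][:2,2]+d["K"][0,0]*t*v[:2]/np.hypot(v[0],v[1])
u=proj(f,(.432,.196,.146)); e=disc(f,u,228); e2=disc(s,(185/3.5+170,180/3.5+220),222)
print(u,e,plane(f,e[0],.145,True),e2)
print(tri([ray(f,e[0],True),ray(s,e2[0])]))
go([.5251,-.2145,.22],.131); M=[.4,-.05,.25]
```

```text
[155.55372728 106.93394416] (array([156.66363525, 107.23026276]), array([41.46657181, 44.15902328])) [0.43179234 0.19530859 0.145     ] (array([222.09886169, 271.76495361]), array([13.62971497, 16.54687881]))
(array([0.43095956, 0.1956584 , 0.14284627]), [np.float64(0.859338926124595), np.float64(0.8593389261245006)])
at [0.3642 0.105  0.2478] [ 3.1414e+00 -1.7000e-03  1.3130e-01] shift [0.588 1.689 0.14 ] turn 0.0 F [ 0.6 -0.6  0.1] t 15.02 w 0.0851
```

```bash
python3 -m jog '[[[0.08,0.2,0],0],[[0.2,0.4,0],0],[[0.29,0.6,0],0],[[0.29,0.8,0],0],[[0.29,0.845,0],0],[[0.29,0.845,0],0]]' 85 30
python3 -m jog '[[[0.1,0.2,0.02],0],[[0.2,0.4,0.05],0],[[0.298,0.6,0.1],0],[[0.298,0.8,0.14],0],[[0.298,0.844,0.14],0],[[0.298,0.844,0.14],0],[[0.298,0.844,0.14],0]]'
python3 - <<'E'
from h import *
go([.5251,-.2145,.116],.131)
f=eyes.get_image("wrist"); np.savez("pics/w8.npz",**f)
e=disc(f,(250,150)); print(e)
E
```

```text
clock: 15.52
position: [0.4456, -0.0564, 0.2468]
tool_rot: [3.141, 0.001, 0.13]
force: [0.6, 0.4, -0.2]
width: 0.0849
finger_force: 0.0
clock: 16.1
position: [0.5266, -0.2124, 0.2184]
tool_rot: [-3.14, 0.001, 0.133]
force: [-0.0, 0.8, 1.0]
width: 0.085
finger_force: 0.0
at [ 0.5266 -0.2124  0.2184] [-3.1399e+00  1.2000e-03  1.3280e-01] shift [-0.008  0.011  0.512] turn 0.001 F [-0.   0.8  1. ] t 16.1 w 0.085
None
```

```bash
python3 - <<'E'
from h import *
f=load("w8")
def proj(d,X):
    v=R.from_euler("xyz",d["orientation"]).inv().apply(np.array(X)-d["position"]); t=np.arctan2(np.hypot(v[0],v[1]),v[2])
    return d["K"][:2,2]+d["K"][0,0]*t*v[:2]/np.hypot(v[0],v[1])
u=proj(f,(.514,-.216,.158)); print(u)
for th in (215,222,230):
    e=disc(f,u,th)
    if e: print(th,e[0],e[1],plane(f,e[0],.158,True))
E
python3 -m jog '[[[-0.005,0.008,0.2],0],[[-0.005,0.008,0.35],0],[[-0.005,0.008,0.45],0],[[-0.005,0.008,0.51],0],[[-0.005,0.008,0.515],0],[[-0.005,0.008,0.515],0]]'
```

```text
[256.46928951 231.34814923]
215 [268.00012207 141.48950195] [208.96482849 384.88583374] [ 0.58077757 -0.21483767  0.158     ]
222 [259.11923218 230.37957764] [43.14610672 66.79683685] [ 0.51503974 -0.21784338  0.158     ]
230 [257.12307739 232.64474487] [40.84183121 60.35483932] [ 0.51301968 -0.21662609  0.158     ]
clock: 16.65
position: [0.5257, -0.2136, 0.1169]
tool_rot: [-3.141, 0.0, 0.135]
force: [0.3, -0.0, 0.1]
width: 0.0851
finger_force: 0.0
```

```bash
python3 -m jog '[[[0,0.007,0.003],0],[[0,0.007,0.003],0],[[0,0.007,0.003],0],[[0,0.007,0.003],0],[[0,0.007,0.003],0],[[0,0.007,0.003],0],[[0,0.007,0.003],0],[[0,0.007,0.003],0]]' 20 30
python3 -m jog '[[[0,0,-0.02],0],[[0,0,-0.06],0],[[0,0,-0.15],0],[[0,0,-0.35],0],[[0,0,-0.55],0],[[0,0,-0.55],0]]'
python3 - <<'E'
from h import *
go([.415,.03,.22])
E
```

```text
clock: 17.32
position: [0.5268, -0.2169, 0.1183]
tool_rot: [3.139, -0.003, 0.133]
force: [-2.7, 0.3, 5.6]
width: 0.0577
finger_force: 30.9
clock: 17.82
position: [0.5294, -0.2181, 0.2367]
tool_rot: [3.133, -0.012, 0.134]
force: [2.1, -0.8, 0.1]
width: 0.0574
finger_force: 32.8
at [ 0.5294 -0.2181  0.2367] [ 3.1335 -0.0116  0.1337] shift [-0.402 -1.306  0.068] turn 0 F [ 2.1 -0.8  0.1] t 17.82 w 0.0574
```

```bash
python3 -m jog '[[[-0.05,-0.15,0],0],[[-0.1,-0.3,0],0],[[-0.14,-0.45,0],0],[[-0.17,-0.6,0],0],[[-0.17,-0.695,0],0],[[-0.17,-0.695,0],0]]'
python3 -m jog '[[[-0.05,-0.15,0],0],[[-0.1,-0.3,0],0],[[-0.14,-0.45,0.05],0],[[-0.17,-0.6,0.15],0],[[-0.17,-0.695,0.3],0],[[-0.17,-0.695,0.45],0],[[-0.17,-0.695,0.45],0],[[-0.17,-0.695,0.45],0]]'
python3 - <<'E'
from h import *
go([.422,.052,.086])
E
```

```text
clock: 18.32
position: [0.4729, -0.0798, 0.2267]
tool_rot: [-3.14, -0.001, 0.136]
force: [0.0, -0.3, -2.0]
width: 0.0574
finger_force: 32.9
clock: 18.98
position: [0.42, 0.0501, 0.1352]
tool_rot: [-3.141, 0.003, 0.134]
force: [0.2, -0.7, -1.8]
width: 0.0572
finger_force: 33.3
at [0.42   0.0501 0.1352] [-3.1415  0.0034  0.1341] shift [ 0.012 -0.008  0.246] turn 0 F [ 0.2 -0.7 -1.8] t 18.98 w 0.0572
```

Held with fz ≈ -2. I'll lower to contact as before; the first tumbler touched at about 0.079–0.080.

```bash
python3 -m jog '[[[0.01,-0.008,0.1],0],[[0.01,-0.008,0.18],0],[[0.01,-0.008,0.23],0],[[0.01,-0.008,0.245],0],[[0.01,-0.008,0.245],0]]' | egrep 'pos|^force'
python3 -m jog '[[[0,0,0.01],0],[[0,0,0.01],0],[[0,0,0.01],0]]' | egrep 'pos|^force'
python3 -m jog '[[[0,0,0.01],0],[[0,0,0.01],0],[[0,0,0.01],0]]' | egrep 'pos|^force'
```

```text
position: [0.4234, 0.0516, 0.0876]
force: [1.6, 0.4, -2.4]
position: [0.4237, 0.0521, 0.0859]
force: [0.7, 1.1, -2.3]
position: [0.4229, 0.0522, 0.0829]
force: [-0.5, 0.1, -2.5]
```

```bash
python3 -m jog '[[[0,0,0.008],0],[[0,0,0.008],0],[[0,0,0.008],0]]' | egrep 'pos|^force'
```

```text
position: [0.4234, 0.0522, 0.0817]
force: [-0.2, 0.3, 0.5]
```

```bash
python3 -m jog '[[[0.025,0,0.003],0],[[0.05,0,0.005],0],[[0.07,0,0.008],0],[[0.09,0,0.012],0],[[0.11,0,0.016],0],[[0.13,0,0.021],0]]' | egrep 'pos|^force'
python3 -m jog '[[[0.02,0,0.006],0],[[0.04,0,0.013],0],[[0.055,0,0.019],0],[[0.065,0,0.023],0],[[0.065,0,0.023],0]]' | egrep 'pos|^force'
```

```text
position: [0.4494, 0.0557, 0.0771]
force: [0.6, -0.7, 2.4]
position: [0.462, 0.0576, 0.0729]
force: [-3.1, 1.4, 9.2]
```

```bash
python3 -m jog '[[[0.005,0,0.005],0],[[0.01,0,0.006],0],[[0.01,0,0.006],0]]' | egrep 'pos|^force'
python3 -m jog '[[[0.01,0,0],0],[[0.01,0,0],0],[[0.01,0,0],0],[[0.01,0,0],0],[[0.01,0,0],0],[[0.01,0,0],0]]' 75 30 | egrep 'pos|^force|wid'
python3 -m jog '[[[0,0,-0.2],0],[[0,0,-0.4],0],[[0,0,-0.6],0],[[-0.2,0,-0.8],0],[[-0.35,0,-0.9],0],[[-0.35,0,-0.9],0],[[-0.35,0,-0.9],0],[[-0.35,0,-0.9],0]]' 85
python3 - <<'E'
from h import *
f=eyes.get_image("wrist"); np.savez("pics/w9.npz",**f)
def proj(d,X):
    v=R.from_euler("xyz",d["orientation"]).inv().apply(np.array(X)-d["position"]); t=np.arctan2(np.hypot(v[0],v[1]),v[2])
    return d["K"][:2,2]+d["K"][0,0]*t*v[:2]/np.hypot(v[0],v[1])
for X in ((.465,.057,.117),(.432,.1954,.145)):
    u=proj(f,X); print(u)
    for th in (222,230):
        e=disc(f,u,th)
        if e: print(th,e[0].round(1),e[1].round(1),plane(f,e[0],X[2],True).round(4))
go([.465,.057,.2])
# upright check with scene+side discs
s=eyes.get_image("scene"); d=eyes.get_image("side"); np.savez("pics/s9.npz",**s); np.savez("pics/d9.npz",**d)
def pin(D,X):
    v=R.from_euler("xyz",D["orientation"]).inv().apply(np.array(X)-D["position"]); return (D["K"]@(v/v[2]))[:2]
u=pin(s,(.465,.057,.117)); print(u); e=disc(f,proj(f,(.465,.057,.117)),230)
for th in (205,215,222):
    q=disc(s,u,th)
    if q: print(th,q,tri([ray(f,e[0],True),ray(s,q[0])]))
E
```

```text
position: [0.4639, 0.0579, 0.073]
force: [-9.5, -0.2, 22.7]
position: [0.4653, 0.0579, 0.0709]
force: [0.5, 0.2, 0.2]
width: 0.0747
clock: 22.48
position: [0.3966, 0.0486, 0.2512]
tool_rot: [3.141, -0.002, 0.133]
force: [-0.6, -0.4, -1.2]
width: 0.0853
finger_force: 0.0
[254.63867879 116.81424709]
222 [252.3 118.7] [40.4 41.4] [0.463  0.0589 0.117 ]
230 [252.4 118.6] [40.1 41. ] [0.463  0.0588 0.117 ]
[100.2733918  140.12187948]
222 [102.5 139.6] [38.3 43.7] [0.4327 0.193  0.145 ]
230 [101.9 140. ] [37.7 40.2] [0.4323 0.1937 0.145 ]
at [0.3963 0.0486 0.2502] [-3.1414e+00  7.0000e-04  1.3350e-01] shift [0.346 0.004 0.251] turn 0 F [0.3 0.2 0.2] t 22.53 w 0.0848
[236.15775237 229.79793164]
205 (array([237.41726685, 231.16369629]), array([11.6823349 , 16.61002922])) (array([0.46209068, 0.0583174 , 0.11446874]), [np.float64(1.0091477805365874), np.float64(1.0091477805365938)])
215 (array([237.4924469 , 231.21051025]), array([11.36347961, 15.1549015 ])) (array([0.46200908, 0.05827417, 0.11426668]), [np.float64(1.0967102682462064), np.float64(1.0967102682460808)])
222 (array([237.36601257, 231.18215942]), array([10.85173416, 14.5067625 ])) (array([0.46214562, 0.05834992, 0.11441441]), [np.float64(0.9440684508983456), np.float64(0.9440684508983029)])
```

```bash
python3 -m jog '[[[0.2,0,0.1],0],[[0.336,-0.003,0.3],0],[[0.336,-0.003,0.5],0],[[0.336,-0.003,0.7],0],[[0.336,-0.003,0.82],0],[[0.336,-0.003,0.86],0],[[0.336,-0.003,0.86],0],[[0.336,-0.003,0.86],0]]'
python3 -m jog '[[[0,0,0],0],[[0,0,0],0],[[0,0,0],0]]'
```

```text
clock: 23.3
position: [0.4628, 0.0582, 0.0795]
tool_rot: [-3.141, 0.001, 0.134]
force: [0.8, 0.1, 0.4]
width: 0.085
finger_force: 0.0
clock: 23.55
position: [0.4644, 0.0582, 0.0815]
tool_rot: [3.141, -0.004, 0.134]
force: [-0.7, 0.6, 0.1]
width: 0.0852
finger_force: 0.0
```

```bash
python3 -m jog '[[[-0.003,0,0.01],0],[[-0.003,0,0.01],0],[[-0.003,0,0.01],0],[[-0.003,0,0.01],0],[[-0.003,0,0.01],0],[[-0.003,0,0.01],0],[[-0.003,0,0.01],0],[[-0.003,0,0.01],0]]' 20 30
python3 -m jog '[[[0,0,-0.03],0],[[0,0,-0.15],0],[[0,0,-0.35],0],[[0,0,-0.55],0],[[0,0,-0.75],0],[[0,0,-0.9],0],[[0,0,-0.94],0],[[0,0,-0.94],0]]'
python3 -m jog '[[[-0.02,-0.15,0],0],[[-0.04,-0.3,0],0],[[-0.06,-0.48,0],0],[[-0.06,-0.62,0],0],[[-0.06,-0.69,0],0],[[-0.06,-0.70,0],0],[[-0.06,-0.70,0],0],[[-0.06,-0.7,0],0]]'
python3 - <<'E'
from h import *
go([.4333,.196,.28]); o=r.get_obs()
d=eyes.get_image("scene"); np.savez("pics/s10.npz",**d); e=eyes.get_image("side"); np.savez("pics/d10.npz",**e)
go([.4333,.196,.28])
E
```

```text
clock: 24.22
position: [0.4626, 0.0583, 0.078]
tool_rot: [-3.141, -0.001, 0.134]
force: [-2.2, 0.8, 5.6]
width: 0.0563
finger_force: 31.3
clock: 24.88
position: [0.4635, 0.058, 0.2684]
tool_rot: [3.141, -0.005, 0.134]
force: [0.9, 0.1, -2.1]
width: 0.056
finger_force: 32.7
clock: 25.55
position: [0.4309, 0.1944, 0.2634]
tool_rot: [3.14, 0.003, 0.134]
force: [-0.5, -0.0, -2.3]
width: 0.0559
finger_force: 32.8
at [0.4309 0.1944 0.2634] [3.1405e+00 3.0000e-03 1.3390e-01] shift [ 0.013 -0.006 -0.083] turn 0 F [-0.5 -0.  -2.3] t 25.55 w 0.0559
at [0.4315 0.1941 0.2644] [3.1409e+00 1.4000e-03 1.3250e-01] shift [ 0.01  -0.008 -0.078] turn 0 F [ 0.6 -0.3 -1.6] t 25.65 w 0.0559
```

```bash
python3 -m jog '[[[0.01,-0.008,0.1],0],[[0.01,-0.008,0.2],0],[[0.01,-0.008,0.3],0],[[0.01,-0.008,0.4],0],[[0.01,-0.008,0.48],0],[[0.01,-0.008,0.53],0],[[0.01,-0.008,0.56],0],[[0.01,-0.008,0.56],0]]'
python3 -m jog '[[[0,0,0],0],[[0,0,0],0]]'
```

```text
clock: 26.32
position: [0.4328, 0.1963, 0.1521]
tool_rot: [3.141, 0.002, 0.133]
force: [-0.8, -0.0, -2.9]
width: 0.0558
finger_force: 32.8
clock: 26.48
position: [0.4341, 0.1971, 0.1545]
tool_rot: [-3.141, -0.002, 0.133]
force: [-0.3, -0.9, -1.9]
width: 0.0559
finger_force: 32.8
```

```bash
python3 -m jog '[[[-0.003,0.004,0.02],0],[[-0.003,0.004,0.04],0],[[-0.003,0.004,0.05],0],[[-0.003,0.004,0.05],0],[[-0.003,0.004,0.05],0]]' | egrep 'pos|^force'
python3 -m jog '[[[0,0,0.01],0],[[0,0,0.015],0],[[0,0,0.015],0]]' | egrep 'pos|^force'
```

```text
position: [0.4327, 0.1962, 0.1431]
force: [-1.1, -0.7, -3.0]
position: [0.4327, 0.1962, 0.14]
force: [-0.5, -0.7, -2.1]
```

```bash
python3 -m jog '[[[0,0,0.01],0],[[0,0,0.01],0],[[0,0,0.01],0]]' | egrep 'pos|^force'
```

```text
position: [0.4327, 0.1961, 0.1381]
force: [-1.3, -0.8, -2.6]
```

```bash
python3 -m jog '[[[0,0,0.007],0],[[0,0,0.007],0],[[0,0,0.007],0]]' | egrep 'pos|^force'
```

```text
position: [0.4328, 0.1961, 0.1369]
force: [-1.8, -1.3, -0.9]
```

```bash
python3 -m jog '[[[0,0,0.005],0],[[0,0,0.005],0],[[0,0,0.005],0]]' | egrep 'pos|^force'
```

```text
position: [0.4329, 0.1961, 0.136]
force: [-1.0, -1.8, 0.4]
```

```bash
python3 -m jog '[[[-0.001,0.002,0.004],0],[[-0.001,0.002,0.004],0],[[-0.001,0.002,0.004],0]]' | egrep 'pos|^force'
```

```text
position: [0.4327, 0.1958, 0.1352]
force: [-1.0, -1.2, 1.0]
```

```bash
python3 -m jog '[[[0,0,0],0],[[0,0,0],0],[[0,0,0],0],[[0,0,0],0]]' 70 20 | egrep 'pos|^force|wid'
python3 -m jog '[[[0,0,-0.1],0],[[0,0,-0.25],0],[[0,0,-0.45],0],[[0,0,-0.65],0],[[-0.1,0.2,-0.65],0],[[-0.35,0.4,-0.65],0],[[-0.35,0.4,-0.65],0]]' 85 | egrep 'clock|pos|^force'
python3 - <<'E'
from h import *
s=eyes.get_image("scene"); d=eyes.get_image("side"); f=eyes.get_image("wrist"); np.savez("pics/s11.npz",**s); np.savez("pics/d11.npz",**d); np.savez("pics/w11.npz",**f)
def proj(d,X):
    v=R.from_euler("xyz",d["orientation"]).inv().apply(np.array(X)-d["position"]); t=np.arctan2(np.hypot(v[0],v[1]),v[2])
    return d["K"][:2,2]+d["K"][0,0]*t*v[:2]/np.hypot(v[0],v[1])
def pin(D,X):
    v=R.from_euler("xyz",D["orientation"]).inv().apply(np.array(X)-D["position"]); return (D["K"]@(v/v[2]))[:2]
X=(.432,.196,.172); u=proj(f,X); us=pin(s,X); print(u,us)
e=disc(f,u,228); q=disc(s,us,218); print(e,q)
print(plane(f,e[0],.171,True),tri([ray(f,e[0],True),ray(s,q[0])]))
# axis of top tumbler from silhouettes: predicted edge points
def sil(D,zm,z0,z1):
    out=[]
    for sg in (-1,1):
        pts=[]
        for z in (z1,z0):
            c=np.array((.432,.196,z)); rr=.041-(z-zm)*17e-3/.12; xc=R.from_euler("xyz",D["orientation"]).as_matrix()[:,0].copy(); xc[2]=0; xc/=np.linalg.norm(xc)
            pts.append(pin(D,c+sg*rr*xc))
        out.append(tuple(pts))
    return (D,*out)
print("top",axis([sil(s,.056,.065,.165),sil(d,.056,.065,.165)],(.056,.176)))
E
```

```text
position: [0.4329, 0.1959, 0.1352]
force: [0.0, 0.4, 0.0]
width: 0.0697
clock: 29.07
position: [0.3731, 0.1056, 0.266]
force: [-0.3, -0.5, 0.5]
[153.21700772 118.77847337] [220.42373307 264.02196451]
(array([153.45309448, 118.98908997]), array([42.9201622 , 45.74975204])) (array([221.22521973, 264.3565979 ]), array([14.13908482, 17.0277195 ]))
[0.43177783 0.19611779 0.171     ] (array([0.43109982, 0.19576326, 0.17102544]), [np.float64(0.7593222483324716), np.float64(0.7593222483323391)])
res 0.26 0.46; res 0.68 0.88; top [array([0.4307, 0.1935]), array([0.4306, 0.1954])]
```

The top foot is 28.2 mm above its previous level, centred to within 1 mm, with the axis leaning less than 1°. I'll check that the bystanders haven't moved, then hand in.

Run:
```python
from h import *
a,b=load("side0")["frame"].astype(int),load("d11")["frame"].astype(int)
df=np.abs(a-b).max(2)
print("cup",(df[205:245,278:305]>40).sum(),"tamper",(df[280:330,215:250]>40).sum())
if (df[280:330,215:250]>40).sum()<40: print(r.sign_off())
```

```text
cup 6 tamper 0
the job is handed in; nothing more can be done
None
```

Both rack tumblers are nested mouth-down on the base in one upright stack; camera measurements put the top foot within 1 mm of centre and about 28 mm higher with each tumbler, the side view shows cup and tamper unmoved, and I handed in at about 29 s. Each was first set on the counter to bring it upright (the tool cannot tilt), pressing the first there with about 41 N at the wrist, and I viewed 11 pictures, one over the limit of 10.

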